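Roll the reagent canister up the feed ramp

TASK

Push the white canister with orange end bands up the blue feed ramp with the fingertips, rolling it slowly over the crest at the top until it rests against the rubber stop, and leave it there. Keep the fingers behind it all the way up the slope, so that it neither shoots ahead nor gets away and rolls back; do not lift it off the ramp. Leave the bottle, vial and dish standing nearby alone.

Things in the scene. Friction and masses are not known exactly. Their poses are not given: they have to be found in the camera images.
- ramp: fixed feed ramp, 262 x 87 mm, grey track 75 mm wide between blue rails 8 mm above it. Origin under it on the worktop; x uphill, z up. Along its x: level track 10 mm high from -125 mm (open end, no wall) to -45 mm; climbs at 7 degrees to the crest at 85 mm, 26 mm high; dips at 6 degrees to the rubber stop face at 125 mm. The stop, 62 mm high, is its highest part
- crest (a point): middle of the crest line of the ramp's track, 26 mm above the worktop, 40 mm before the stop. Beyond it the track dips, so that a canister pushed over it stays leaning on the stop
- canister: loose closed white plastic cylinder with orange end bands, 50 mm in diameter, 70 mm long, about 0.3 kg. Origin at its centre; its y axis is the cylinder's axis, x and z turn with it as it rolls. It lies across the level run-in of the ramp, its axis within 0.06 rad of across; it rolls freely. Smooth plastic (friction about 0.3), it slips along the finger that pushes it
- seat (a point): where the canister's centre lies when it rests against the stop: in the ramp's frame x = 100 mm, y = 0, z = 50.5 mm; turns with the ramp, same axes
- dropper: white dropper bottle with red cap, 27 mm in diameter, 63 mm tall, upright and loose on the worktop; origin under its middle, z up. To be left alone
- vial: small amber vial with white cap, 25 mm in diameter, 50 mm tall, upright and loose on the worktop; origin under its middle, z up. To be left alone
- dish: closed petri dish, 62 mm in diameter, 16 mm tall, loose on the worktop beyond the stop; origin under its middle, z up. To be left alone

How it is judged:
On the way:
1. the fingers push the canister up the upper half of the slope (x of canister in the frame of ramp between 0.02 and 0.08 m and contact force between the fingers and canister above 0.02 N), for 0.1 s.
At the end, for the whole second after the job is handed in: the canister lies at rest in the dip at the top of the ramp, its centre within 5 mm of where it touches the stop, lying square to the ramp within 0.12 rad; the bottle, vial and dish stand within 15 mm of where they were (x of canister in the frame of ramp between 0.095 and 0.104 m and y of canister in the frame of ramp between -0.008 and 0.008 m and z of canister in the frame of ramp between 0.046 and 0.055 m and angle between the y axis of canister and the y axis of ramp, either way round below 0.12 rad and linear speed of canister below 0.01 m/s and not (distance of dropper from where it was at the start of the episode above 0.015 m or angle between dropper's own z axis and vertical above 0.3 rad) and not (distance of vial from where it was at the start of the episode above 0.015 m or angle between vial's own z axis and vertical above 0.3 rad) and not (distance of dish from where it was at the start of the episode above 0.015 m or angle between dish's own z axis and vertical above 0.3 rad)).
It fails at once if the canister got away on the slope (moving faster than 0.12 m/s with no finger on it) (x of canister in the frame of ramp between -0.03 and 0.08 m and z of canister in the frame of ramp above 0.02 m and contact force between the fingers and canister below 0.001 N and linear speed of canister above 0.12 m/s).
It fails at once if the canister was lifted off the ramp (about 10 mm) (z of canister in the frame of ramp above 0.063 m or (x of canister in the frame of ramp below 0 m and z of canister in the frame of ramp above 0.053 m) or (x of canister in the frame of ramp below -0.045 m and z of canister in the frame of ramp above 0.046 m)).
It fails at once if the canister fell off the ramp (z of canister in the frame of ramp below 0.029 m).
It fails at once if the dropper bottle, vial or dish was pushed more than 15 mm or tipped ((distance of dropper from where it was at the start of the episode above 0.015 m or angle between dropper's own z axis and vertical above 0.3 rad) or (distance of vial from where it was at the start of the episode above 0.015 m or angle between vial's own z axis and vertical above 0.3 rad) or (distance of dish from where it was at the start of the episode above 0.015 m or angle between dish's own z axis and vertical above 0.3 rad)).
It also fails if it takes over 40 s, if anything falls off the work surface, if the arm or the gripper's body presses on something with over 40 N, if the wrist force passes 120 N, or if a joint passes its speed limit or range.

ROBOT

A 6-joint arm with a two-finger parallel gripper is mounted at the origin on a cart in front of the work surface, level with it; the furniture and walls round the work are solid. World frame = base frame: x ahead of the robot, y to its left, z up, the work surface at z = 0. Lengths are in m, angles in rad, forces in N, time in s.
With the tool pointing down it reaches from about 0.375 to 0.975 m from the base axis. Payload 3.8 kg.
Tool frame: the origin (TCP) lies at the very end of the fingers, on their centre line; the grasp point (between the pads) lies 19 mm behind it; z points along the fingers, y is the direction in which the jaws open and shut (so a half turn about z gives the same grasp; the last joint's range is limited). The gripper opens to 85 mm and grips with 20 to 120 N. Pads are 22 mm wide; open, the fingers measure 114 mm over their backs; the gripper's body (76 mm by 85 mm) begins 54 mm behind the grasp point. The pads swing forward as they close: fully open they stand 13 mm farther back than shut.
Start: joints at [-1.386, 0.264, 1.604, -0, 1.274, -0.037], TCP at [0.148, -0.658, 0.231] pointing down, gripper open.
Joint ranges: [-2.63, 2.63], [-0.94, 2.18], [0.31, 2.57], [-1.31, 4.45], [0, 2.66], [-2.55, 2.55]. Speed limits (rad/s): [2.57, 2.57, 3.14, 3.14, 3.14, 3.14].

INTERFACE

Orientations are given as a rotation vector (axis times angle).
In Python, from workcell import bot, viewer gives the robot as it stands.
- The arm moves only by the tool jog_arm, never from a script. Its argument "motion" is a list of rows, each an object of numbers: "dx", "dy", "dz": the shift along the world's x, y, z in cm; "turn": the turn about the world's z in rad. A call has 1 to 12 rows; each row shifts and turns the commanded pose from where the row before left it; what a row does not reach is not made up. A row lasts 1/12 s, in which the tool goes at most 41.7 mm and 7.16 degrees, less where a joint would pass 70% of its speed; a pose out of reach is approached as far as the arm can. A call is refused whole if a number of a shift passes 4.17 or a number of a turn 0.125, either way. A call with a gripper value outside its range is refused whole. "fingers" is the finger opening in cm, from 0 to 8.54, set as the call begins (left out, the last holds). The fingers move at their own pace and stop on an object; "grip_force" is the grip in N (left out, the last holds). Time passes only in rows, so rows that do not move let the fingers close. It gives the time, the measured TCP pose, the force and the opening at its end, in the units of the state.
- bot.read_state(): the state, without advancing time (a new reading comes with each control period).
- viewer.read_camera(name): name is "side" or "top" or "wrist"; returns (picture, depth): 384x512x3 uint8, red, green, blue; 384x512 float32, m along the optical axis (not along the pixel's ray), 0 where there is no reading.
- viewer.camera_info(name): a dict with "vertical_fov" (degrees; the focal length in pixels is half the picture's height over the tangent of half this angle, whatever the lens; pixels are square), "cx", "cy" (the principal point, pixels), "R" (3x3) and "t" (3): a world point X has camera coordinates R X + t. Camera axes: x right, y down, z forward; pixel columns grow to the right and rows downward; lengths in m; the calibration is good to about 2 mm. A picture is of the moment at which its call begins: read the wrist's pose just before it. camera_info takes no time and is no camera call; for the wrist camera it gives the pose at the moment of the call.
- bot.finish_job(): hands the job in, once; it reports no verdict.
The state is a dict: "time": time; "q": joint angles; "joint_vel": joint speeds; "joint_torque": joint torques, N m; "tool_pos": TCP position; "tcp_rot": TCP orientation; "wrist_force": force on the tool from outside, world axes, zero at the start; "torque": the same for the moment, N m; "width": opening from 0.0 (shut) to 1.0 (fully open).
Only numpy, scipy, OpenCV 4.12 (cv2) and the standard library are available. Lean on these libraries where they do the work, as an engineer would, in place of code of your own. Each camera call takes 0.05 s, during which the arm holds its last target. There are 200 camera calls.

## Working session

There is one attempt and no reset: what is moved stays moved. The work goes in short steps, Python scripts to look and compute and a tool call to move; the robot and the scene stay as the last step left them, time stands still between calls to the robot, and variables do not carry over. Pictures are saved under pics/ and viewed, about 8 in all and at most 12, crops included, and the job is handed in when it is done.

Besides the shell and the picture viewer there is one more tool, called after "Call:" as name([rows], argument=value, ...), one row to a line, values as JSON. jog_arm: Moves the arm, as the interface text tells. Its arguments: {"type":"object","properties":{"motion":{"type":"array"},"fingers":{"type":"number"},"grip_force":{"type":"number"}},"required":["motion"]}

```bash
mkdir -p pics
cat > h.py <<'E'
import numpy as np, cv2
from workcell import bot, viewer
def grab(n):
    i=viewer.camera_info(n); p,d=viewer.read_camera(n); return p,d,i
def world(d,i):
    h,w=d.shape; f=h/2/np.tan(np.radians(i["vertical_fov"])/2)
    v,u=np.mgrid[:h,:w]; c=np.dstack([(u-i["cx"])/f*d,(v-i["cy"])/f*d,d])
    return (c-np.array(i["t"]))@np.array(i["R"])
E
python3 - <<'E'
from h import *
a=[]
for n in("top","side"):
    p,d,i=grab(n); np.savez(n,p=p,d=d,w=world(d,i)); a.append(p[:,:,::-1]); print(n,i)
cv2.imwrite("pics/a_top.png",a[0]);cv2.imwrite("pics/a_side.png",a[1])
print(bot.read_state())
E
```

```text
top {'vertical_fov': 54.859814692572904, 'cx': 250.64588716876867, 'cy': 193.3526611212748, 'R': array([[-0.02319747, -0.999721  ,  0.0044486 ],
       [-0.98767926,  0.02222875, -0.15490503],
       [ 0.15476292, -0.00798719, -0.98791935]]), 't': array([0.27599204, 0.52020164, 1.0073294 ])}
side {'vertical_fov': 49.259244662348394, 'cx': 255.65549641681443, 'cy': 197.51806593483408, 'R': array([[-0.89607583, -0.44384991,  0.00673464],
       [-0.24532555,  0.48252266, -0.84082535],
       [ 0.36995064, -0.75509545, -0.54126461]]), 't': array([0.58048819, 0.07466972, 1.03697684])}
{'time': 0.1, 'q': array([-1.38591903e+00,  2.64739099e-01,  1.60523192e+00, -2.25426676e-05,
        1.27369905e+00, -3.69488877e-02]), 'joint_vel': array([-8.71318710e-04, -1.34742065e-03, -9.09913027e-04, -1.01941512e-03,
        1.21549464e-05,  5.98440128e-04]), 'joint_torque': array([ 3.93800310e-04, -5.16708505e+01, -3.68589199e+01, -8.97427753e-05,
        6.27132424e-03,  2.66732599e-06]), 'tool_pos': array([ 0.14834549, -0.65782346,  0.2300482 ]), 'tcp_rot': array([-3.12023039e+00, -3.47510974e-01,  2.74713676e-04]), 'wrist_force': array([-0.24332315,  0.76567054,  0.62535618]), 'torque': array([-0.00740958,  0.02959036, -0.01524599]), 'width': 1.0026043705365795}
```

View pics/a_top.png

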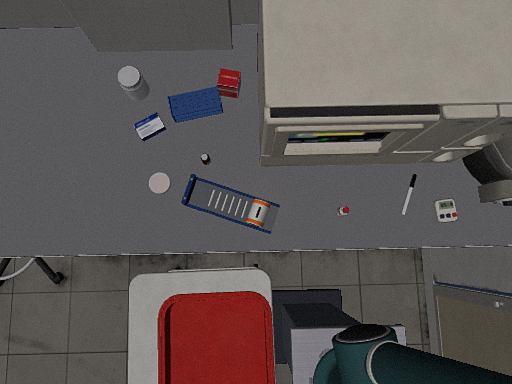

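View pics/a_side.png

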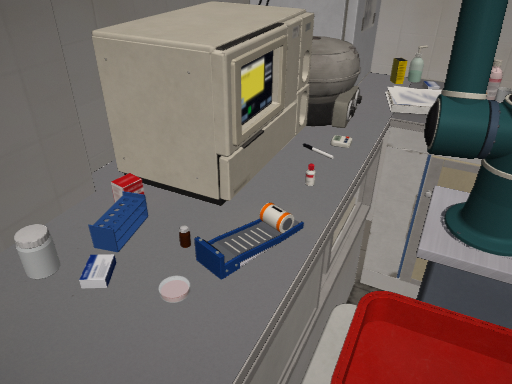

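Top view: the ramp runs from its open end (~(275,218)) uphill to the stop (~(188,190)). The canister is at (258,211), the dropper at (343,210), the vial at (205,158) and the dish at (159,183). Next I'll measure these.

```bash
cat > m.py <<'E'
from h import *
def blobs(p,w,n):
    hsv=cv2.cvtColor(p,cv2.COLOR_RGB2HSV); out={}
    for k,lo,hi in(("blue",(105,120,40),(125,255,255)),("orange",(5,130,120),(20,255,255))):
        m=cv2.inRange(hsv,lo,hi)
        ok=(w[...,0]>.25)&(w[...,0]<.75)&(w[...,1]>-.1)&(w[...,1]<.5)&(w[...,2]>0)&(w[...,2]<.09)
        if k=="blue": m[:,:][~ok]=0; m=cv2.morphologyEx(m,cv2.MORPH_CLOSE,np.ones((3,3)))
        else: m[~ok]=0
        c,l,s,ce=cv2.connectedComponentsWithStats(m)
        out[k]=[(s[j],w[(l==j)&ok]) for j in range(1,c) if s[j,4]>8]
    return out
E
python3 - <<'E'
from m import *
for n in("top","side"):
    z=np.load(n+".npz"); p,d,w=z["p"],z["d"],z["w"]
    for k,l in blobs(p,w,n).items():
        for s,x in l:
            r=cv2.minAreaRect(x[:,:2].astype(np.float32)*1000)
            print(n,k,s,"mean",x.mean(0).round(4),"zmax",x[:,2].max().round(3),"rect",np.round(r[0],1),np.round(r[1],1),round(r[2],1))
    for nm,(u,v) in {"top":{"drop":(343,210),"vial":(205,157),"dish":(159,183),"table":(180,215),"can":(258,211),"red":(228,78)},"side":{"drop":(310,180),"vial":(185,236),"dish":(174,287),"can":(275,215)}}[n].items(): print(n,nm,w[v,u].round(3))
E
```

```text
top blue [181 174  90  60 453] mean [0.5073 0.3622 0.0356] zmax 0.068 rect [498.6 320.7] [262.4  87.2] 70.3
top blue [266 201  14   6  27] mean [0.4983 0.1993 0.0173] zmax 0.021 rect [499.3 201.4] [40.1  5.7] 68.2
top orange [253 199  15   7  46] mean [0.4989 0.2389 0.056 ] zmax 0.062 rect [498.5 238.6] [39.7  9.3] 69.3
top orange [246 218  15   8  50] mean [0.4464 0.2591 0.056 ] zmax 0.062 rect [446.5 259.2] [39.4  9.5] 68.2
top drop [0.471 0.01  0.06 ]
top vial [0.633 0.392 0.049]
top dish [0.566 0.529 0.017]
top table [ 0.474  0.471 -0.001]
top can [0.474 0.245 0.059]
top red [0.859 0.322 0.074]
side blue [ 195  219  109   60 1594] mean [0.508  0.3905 0.0285] zmax 0.065 rect [514.3 316. ] [264.9 122.6] 70.5
side orange [260 203  14  17  64] mean [0.5022 0.2479 0.0507] zmax 0.063 rect [499.9 241.4] [40.3 11.4] 70.3
side orange [276 212  14  19  68] mean [0.4502 0.268  0.0503] zmax 0.062 rect [447.5 261.6] [41.3 11.6] 72.2
side drop [0.468 0.016 0.02 ]
side vial [0.627 0.402 0.033]
side dish [0.567 0.532 0.016]
side can [0.467 0.265 0.056]
```

Run:
```python
from h import *
P=np.array([[.148,-.658],[.3,-.4],[.4,-.1],[.453,.193],[.54,.37]])
L=np.vstack([np.linspace(a,b,8) for a,b in zip(P,P[1:])])
for n in("top","side"):
    w=np.load(n+".npz")["w"].reshape(-1,3); w=w[(w[:,2]>.08)&(w[:,2]<.6)]
    print(n,[(l.round(2).tolist(),round(float(r.min()),2),w[r.argmin()].round(2).tolist()) for l in L[::2] for r in [np.linalg.norm(w[:,:2]-l,axis=1)] if r.min()<.16])
```

```text
top [([0.45, 0.15], 0.15, [0.59, 0.15, 0.2]), ([0.45, 0.19], 0.14, [0.59, 0.19, 0.28]), ([0.48, 0.24], 0.12, [0.59, 0.21, 0.21]), ([0.5, 0.29], 0.12, [0.6, 0.24, 0.14]), ([0.53, 0.34], 0.13, [0.61, 0.24, 0.12])]
side [([0.45, 0.15], 0.15, [0.59, 0.16, 0.38]), ([0.45, 0.19], 0.14, [0.59, 0.2, 0.28]), ([0.48, 0.24], 0.12, [0.59, 0.22, 0.33]), ([0.5, 0.29], 0.12, [0.6, 0.24, 0.29]), ([0.53, 0.34], 0.13, [0.61, 0.24, 0.31])]
```

Call:
jog_arm([
  {"dx":1.7,"dy":2.9,"turn":0.1},
  {"dx":1.7,"dy":2.9,"turn":0.1},
  {"dx":1.7,"dy":2.9,"turn":0.1},
  {"dx":1.7,"dy":2.9,"turn":0.1},
  {"dx":1.7,"dy":2.9,"turn":0.1},
  {"dx":1.7,"dy":2.9,"turn":0.1},
  {"dx":1.7,"dy":2.9,"turn":0.1},
  {"dx":1.7,"dy":2.9,"turn":0.1},
  {"dx":1.7,"dy":2.9,"turn":0.1},
  {"dx":1.0,"dy":3,"turn":0.1},
  {"dx":1.0,"dy":3},
  {"dx":1.0,"dy":3},
], fingers=3.0, grip_force=40)

```text
validation failed for argument at $.mo...
```

Call:
jog_arm([
  {"dx":1.7,"dy":2.9,"dz":0.0,"turn":0.1},
  {"dx":1.7,"dy":2.9,"dz":0.0,"turn":0.1},
  {"dx":1.7,"dy":2.9,"dz":0.0,"turn":0.1},
  {"dx":1.7,"dy":2.9,"dz":0.0,"turn":0.1},
  {"dx":1.7,"dy":2.9,"dz":0.0,"turn":0.1},
  {"dx":1.7,"dy":2.9,"dz":0.0,"turn":0.1},
  {"dx":1.7,"dy":2.9,"dz":0.0,"turn":0.1},
  {"dx":1.7,"dy":2.9,"dz":0.0,"turn":0.1},
  {"dx":1.7,"dy":2.9,"dz":0.0,"turn":0.1},
  {"dx":1.0,"dy":3.0,"dz":0.0,"turn":0.1},
  {"dx":1.0,"dy":3.0,"dz":0.0,"turn":0.0},
  {"dx":1.0,"dy":3.0,"dz":0.0,"turn":0.0},
], fingers=3.0, grip_force=40)

```text
time: 1.1
tool_pos: [0.3315, -0.3057, 0.2308]
tcp_rot: [-2.573, -1.802, -0.0]
wrist_force: [0.7, -0.0, 0.4]
width: 0.35
```

Call:
jog_arm([
  {"dx":0.9,"dy":3.9,"dz":0.0,"turn":0.0},
  {"dx":0.9,"dy":3.9,"dz":0.0,"turn":0.0},
  {"dx":0.9,"dy":3.9,"dz":0.0,"turn":0.0},
  {"dx":0.9,"dy":3.9,"dz":0.0,"turn":0.0},
  {"dx":0.9,"dy":3.9,"dz":0.0,"turn":0.0},
  {"dx":0.9,"dy":3.9,"dz":0.0,"turn":0.0},
  {"dx":0.9,"dy":3.9,"dz":0.0,"turn":0.0},
  {"dx":0.9,"dy":3.9,"dz":0.0,"turn":0.0},
  {"dx":0.9,"dy":3.9,"dz":0.0,"turn":0.0},
  {"dx":0.9,"dy":3.9,"dz":0.0,"turn":0.0},
  {"dx":0.9,"dy":3.9,"dz":0.0,"turn":0.0},
  {"dx":0.9,"dy":3.9,"dz":0.0,"turn":0.0},
])

```text
time: 2.1
tool_pos: [0.4391, 0.1626, 0.231]
tcp_rot: [2.573, 1.803, -0.0]
wrist_force: [1.7, -1.0, -0.6]
width: 0.351
```

Call:
jog_arm([
  {"dx":0.7,"dy":1.6,"dz":-2.5,"turn":0.005},
  {"dx":0.7,"dy":1.5,"dz":-2.5,"turn":0.0},
  {"dx":0.0,"dy":0.0,"dz":-3.0,"turn":0.0},
  {"dx":0.0,"dy":0.0,"dz":-3.0,"turn":0.0},
  {"dx":0.0,"dy":0.0,"dz":-3.0,"turn":0.0},
  {"dx":0.0,"dy":0.0,"dz":-2.0,"turn":0.0},
  {"dx":0.0,"dy":0.0,"dz":0.0,"turn":0.0},
])

```text
time: 2.68
tool_pos: [0.4487, 0.1899, 0.066]
tcp_rot: [-2.566, -1.807, 0.016]
wrist_force: [-1.3, -0.3, -0.5]
width: 0.35
```

```bash
cat > v.py <<'E'
import sys
from m import *
u=np.array([np.cos(np.radians(70.3)),np.sin(np.radians(70.3))]); O=np.array([.4966,.3151])
def ramp(q): r=np.asarray(q)[:2]-O; return np.array([r@u, r@[-u[1],u[0]]])*1000
s=bot.read_state(); print("t",s["time"],"tcp ramp",ramp(s["tool_pos"]).round(1),"z",s["tool_pos"][2].round(4),"F",s["wrist_force"].round(2),s["width"])
ims=[]
for n in("top","side"):
    p,d,i=grab(n); w=world(d,i)
    c=[]
    for st,x in blobs(p,w,n)["orange"]:
        if st[4]>15: c.append(np.r_[ramp(x.mean(0)),x[:,2].max()*1000])
    print(n,np.round(c,1))
    ims.append(cv2.resize(p[150:300,120:320,::-1] if n=="top" else p[160:310,160:360,::-1],(400,300),interpolation=2))
if len(sys.argv)>1: cv2.imwrite("pics/%s.png"%sys.argv[1],np.hstack(ims))
E
python3 v.py b
```

```text
t 2.6833 tcp ramp [-134.     2.9] z 0.066 F [-1.27 -0.29 -0.5 ] 0.3496378406174888
top [[-70.1  28.5  62.5]]
side [[-60.8 -27.7  61.6]
 [-59.5  27.9  62.7]]
```

View pics/b.png

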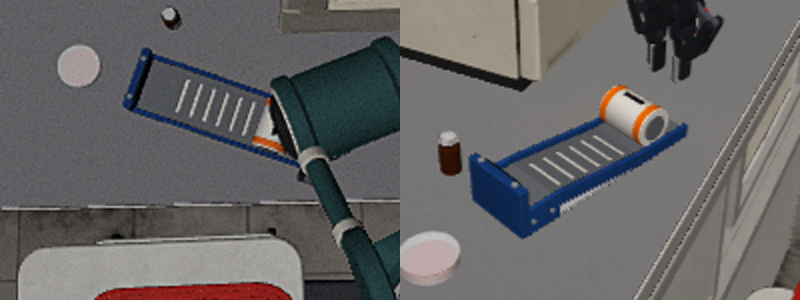

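Run:
```python
from h import *
for n in("top","side"):
    p,d,i=grab(n); w=world(d,i); hsv=cv2.cvtColor(p,cv2.COLOR_RGB2HSV)
    m=(cv2.inRange(hsv,(80,80,15),(100,255,255))>0)&(d>0)&(w[...,2]>.1)
    q=w[m]; 
    for lo in np.arange(-.3,.35,.05):
        k=q[(q[:,1]>lo)&(q[:,1]<lo+.05)&(q[:,0]>.2)]
        if len(k): j=k[:,0].argmax(); print(n,round(lo,2),k[j].round(3),"z",k[:,2].min().round(2),k[:,2].max().round(2))
    b=w[(w[...,0]>.57)&(w[...,1]>-.2)&(w[...,1]<.25)&(w[...,2]>.2)&~m]; print(b.min(0).round(3),b.max(0).round(3))
```

```text
top -0.05 [ 0.624 -0.032  0.225] z 0.22 0.25
top 0.05 [0.625 0.084 0.24 ] z 0.22 0.67
top 0.1 [0.625 0.133 0.227] z 0.22 0.67
top 0.15 [0.509 0.156 0.436] z 0.28 0.64
top 0.2 [0.489 0.204 0.433] z 0.42 0.56
top 0.25 [0.475 0.251 0.435] z 0.43 0.46
[ 0.593 -0.2    0.2  ] [0.971 0.239 0.416]
side 0.05 [0.627 0.096 0.236] z 0.21 0.24
side 0.1 [0.624 0.1   0.222] z 0.22 0.51
side 0.15 [0.507 0.168 0.425] z 0.27 0.52
side 0.2 [0.489 0.2   0.439] z 0.27 0.52
side 0.25 [0.474 0.258 0.426] z 0.38 0.46
[ 0.592 -0.2    0.2  ] [1.086 0.243 0.472]
```

Run:
```python
from h import *
p,d,i=grab("top"); w=world(d,i); hsv=cv2.cvtColor(p,cv2.COLOR_RGB2HSV)
m=(cv2.inRange(hsv,(80,60,15),(100,255,255))>0)&(d>0)&(w[...,2]>.25)&(w[...,0]<.7)
q=w[m]
for lo in np.arange(-.15,.3,.03):
    k=q[(q[:,1]>lo)&(q[:,1]<lo+.03)]
    if len(k): j=k[:,0].argmax(); print(k[j].round(3),"z",k[:,2].min().round(2),k[:,2].max().round(2))
cv2.imwrite("pics/c.png",cv2.resize(p[100:260,200:420,::-1],None,fx=3,fy=3))
```

```text
[0.63  0.013 0.41 ] z 0.41 0.41
[0.223 0.06  0.646] z 0.65 0.65
[0.331 0.09  0.563] z 0.55 0.67
[0.416 0.119 0.473] z 0.47 0.67
[0.496 0.15  0.456] z 0.42 0.66
[0.624 0.158 0.255] z 0.25 0.64
[0.497 0.183 0.435] z 0.43 0.57
[0.487 0.211 0.434] z 0.43 0.54
[0.477 0.247 0.435] z 0.43 0.47
```

View pics/c.png

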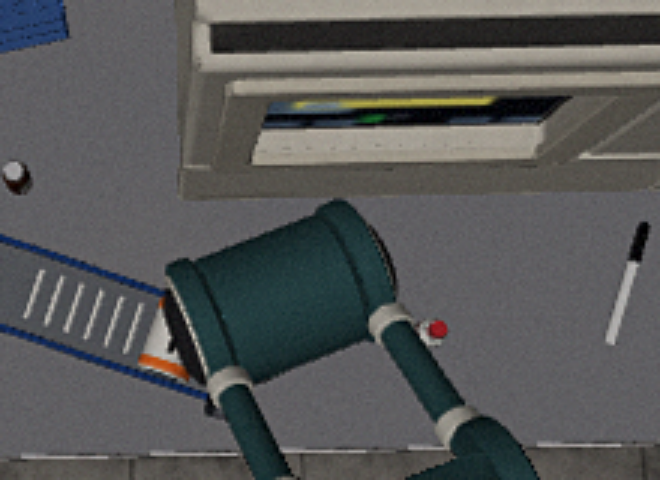

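Call:
jog_arm([
  {"dx":0.3,"dy":-0.1,"dz":-1.5,"turn":0.0},
  {"dx":0.0,"dy":0.0,"dz":-1.5,"turn":0.0},
  {"dx":0.0,"dy":0.0,"dz":-1.5,"turn":0.0},
  {"dx":0.2,"dy":0.6,"dz":0.0,"turn":0.0},
  {"dx":0.2,"dy":0.6,"dz":0.0,"turn":0.0},
  {"dx":0.2,"dy":0.5,"dz":0.0,"turn":0.0},
  {"dx":0.0,"dy":0.0,"dz":0.0,"turn":0.0},
])

```text
time: 3.52
tool_pos: [0.4648, 0.2094, 0.0283]
tcp_rot: [2.568, 1.809, 0.007]
wrist_force: [1.2, -0.3, 0.5]
width: 0.353
```

```bash
python3 v.py d
```

```text
t 3.5167 tcp ramp [-110.3   -5.7] z 0.0283 F [ 1.23 -0.26  0.54] 0.3526038226610444
top [[-58.   29.3  62.7]]
side [[-56.3 -28.5  62.1]
 [-55.4  28.1  62. ]]
```

View pics/d.png

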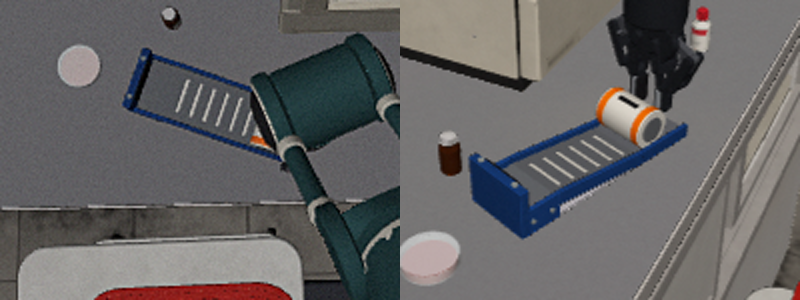

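Call:
jog_arm([
  {"dx":0.0,"dy":0.0,"dz":0.0,"turn":0.0},
  {"dx":0.0,"dy":0.0,"dz":0.0,"turn":0.0},
])

```text
time: 3.78
tool_pos: [0.4626, 0.2076, 0.0267]
tcp_rot: [2.569, 1.808, 0.001]
wrist_force: [0.9, 0.3, 0.3]
width: 0.348
```

```bash
python3 v.py
```

```text
t 3.7833 tcp ramp [-112.7   -4.3] z 0.0267 F [0.9  0.32 0.27] 0.3482273213814024
top [[-54.2  29.   61.9]]
side [[-52.5 -28.7  62. ]
 [-51.4  28.   62.1]]
```

Call:
jog_arm([
  {"dx":-0.2,"dy":0.2,"dz":-0.3,"turn":0.0},
  {"dx":-0.1,"dy":0.3,"dz":-0.3,"turn":0.0},
  {"dx":0.1,"dy":0.28,"dz":0.0,"turn":0.0},
  {"dx":0.1,"dy":0.28,"dz":0.0,"turn":0.0},
  {"dx":0.1,"dy":0.28,"dz":0.0,"turn":0.0},
  {"dx":0.1,"dy":0.28,"dz":0.0,"turn":0.0},
  {"dx":0.1,"dy":0.28,"dz":0.0,"turn":0.0},
  {"dx":0.1,"dy":0.28,"dz":0.0,"turn":0.0},
  {"dx":0.1,"dy":0.28,"dz":0.02,"turn":0.0},
])

```text
time: 4.63
tool_pos: [0.4667, 0.2325, 0.0205]
tcp_rot: [2.569, 1.809, 0.0]
wrist_force: [0.6, -0.2, 0.2]
width: 0.35
```

```bash
python3 v.py
```

```text
t 4.6333 tcp ramp [-87.9   0.3] z 0.0205 F [ 0.59 -0.18  0.19] 0.34968746287598046
top []
side [[-35.3 -27.4  61.5]
 [-36.   28.1  61.8]]
```

Call:
jog_arm([
  {"dx":0.1,"dy":0.28,"dz":0.03,"turn":0.0},
  {"dx":0.1,"dy":0.28,"dz":0.04,"turn":0.0},
  {"dx":0.1,"dy":0.28,"dz":0.04,"turn":0.0},
  {"dx":0.1,"dy":0.28,"dz":0.04,"turn":0.0},
  {"dx":0.1,"dy":0.28,"dz":0.03,"turn":0.0},
  {"dx":0.1,"dy":0.28,"dz":0.04,"turn":0.0},
  {"dx":0.1,"dy":0.28,"dz":0.04,"turn":0.0},
  {"dx":0.1,"dy":0.28,"dz":0.04,"turn":0.0},
])

```text
time: 5.4
tool_pos: [0.4746, 0.2548, 0.0235]
tcp_rot: [2.569, 1.809, 0.0]
wrist_force: [-0.2, -0.6, 1.0]
width: 0.351
```

```bash
python3 v.py e
```

```text
t 5.4 tcp ramp [-64.1   0.4] z 0.0235 F [-0.24 -0.56  1.01] 0.3505492766519594
top []
side [[-12.4 -27.5  66. ]
 [-12.9  28.7  65.4]]
```

View pics/e.png

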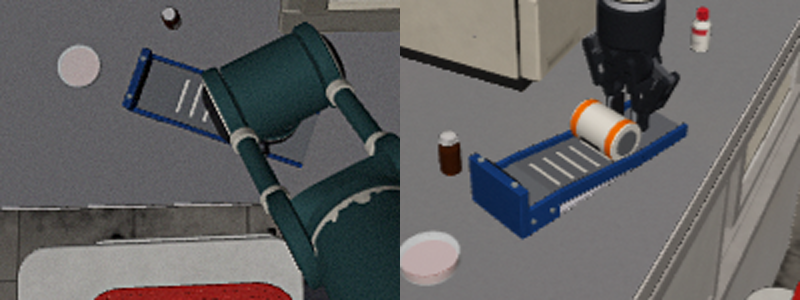

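Call:
jog_arm([
  {"dx":0.1,"dy":0.28,"dz":0.04,"turn":0.0},
  {"dx":0.1,"dy":0.28,"dz":0.03,"turn":0.0},
  {"dx":0.1,"dy":0.28,"dz":0.04,"turn":0.0},
  {"dx":0.1,"dy":0.28,"dz":0.04,"turn":0.0},
  {"dx":0.1,"dy":0.28,"dz":0.03,"turn":0.0},
  {"dx":0.1,"dy":0.28,"dz":0.04,"turn":0.0},
  {"dx":0.1,"dy":0.28,"dz":0.04,"turn":0.0},
  {"dx":0.1,"dy":0.28,"dz":0.03,"turn":0.0},
  {"dx":0.1,"dy":0.28,"dz":0.04,"turn":0.0},
  {"dx":0.1,"dy":0.28,"dz":0.04,"turn":0.0},
  {"dx":0.1,"dy":0.28,"dz":0.03,"turn":0.0},
  {"dx":0.1,"dy":0.28,"dz":0.04,"turn":0.0},
])

```text
time: 6.5
tool_pos: [0.4866, 0.2884, 0.0279]
tcp_rot: [2.569, 1.809, 0.0]
wrist_force: [0.6, -1.5, 0.6]
width: 0.353
```

```bash
python3 v.py
```

```text
t 6.5 tcp ramp [-28.5   0.4] z 0.0279 F [ 0.61 -1.48  0.6 ] 0.35338196556481616
top []
side [[ 22.3 -27.5  69.8]
 [ 21.3  27.8  68.5]]
```

Call:
jog_arm([
  {"dx":0.1,"dy":0.28,"dz":0.04,"turn":0.0},
  {"dx":0.1,"dy":0.28,"dz":0.03,"turn":0.0},
  {"dx":0.1,"dy":0.28,"dz":0.04,"turn":0.0},
  {"dx":0.1,"dy":0.28,"dz":0.04,"turn":0.0},
  {"dx":0.1,"dy":0.28,"dz":0.03,"turn":0.0},
  {"dx":0.1,"dy":0.28,"dz":0.04,"turn":0.0},
  {"dx":0.1,"dy":0.28,"dz":0.04,"turn":0.0},
  {"dx":0.1,"dy":0.28,"dz":0.03,"turn":0.0},
  {"dx":0.1,"dy":0.28,"dz":0.04,"turn":0.0},
  {"dx":0.1,"dy":0.28,"dz":0.04,"turn":0.0},
  {"dx":0.1,"dy":0.28,"dz":0.03,"turn":0.0},
  {"dx":0.1,"dy":0.28,"dz":0.04,"turn":0.0},
])

```text
time: 7.6
tool_pos: [0.4986, 0.322, 0.0323]
tcp_rot: [-2.569, -1.808, 0.0]
wrist_force: [0.4, -0.7, 0.3]
width: 0.352
```

```bash
python3 v.py
```

```text
t 7.6 tcp ramp [7.2 0.5] z 0.0323 F [ 0.39 -0.67  0.3 ] 0.35202468410208027
top []
side [[ 57.  -28.2  73.7]
 [ 57.6  28.7  73.8]]
```

Call:
jog_arm([
  {"dx":0.1,"dy":0.28,"dz":0.04,"turn":0.0},
  {"dx":0.1,"dy":0.28,"dz":0.03,"turn":0.0},
  {"dx":0.1,"dy":0.28,"dz":0.04,"turn":0.0},
  {"dx":0.1,"dy":0.28,"dz":0.04,"turn":0.0},
  {"dx":0.1,"dy":0.28,"dz":0.03,"turn":0.0},
  {"dx":0.1,"dy":0.28,"dz":0.04,"turn":0.0},
  {"dx":0.1,"dy":0.28,"dz":0.04,"turn":0.0},
  {"dx":0.1,"dy":0.28,"dz":0.03,"turn":0.0},
  {"dx":0.1,"dy":0.28,"dz":0.04,"turn":0.0},
  {"dx":0.07,"dy":0.19,"dz":0.02,"turn":0.0},
])

```text
time: 8.53
tool_pos: [0.5084, 0.3493, 0.0359]
tcp_rot: [-2.569, -1.809, -0.0]
wrist_force: [-0.1, -1.0, 0.9]
width: 0.349
```

```bash
python3 v.py f
```

```text
t 8.5333 tcp ramp [36.1  0.4] z 0.0359 F [-0.09 -1.02  0.88] 0.348643579892273
top []
side [[ 84.1 -28.5  77.5]
 [ 85.3  28.5  77.1]]
```

View pics/f.png

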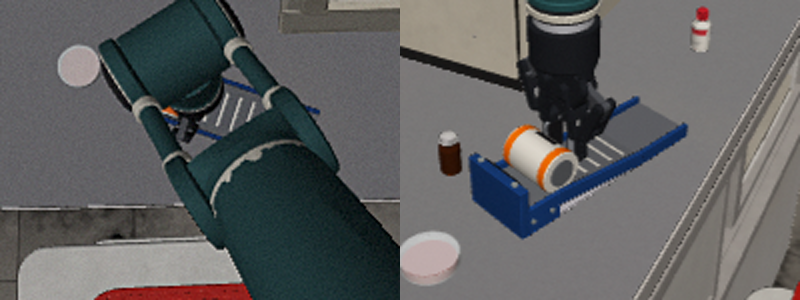

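Call:
jog_arm([
  {"dx":0.05,"dy":0.15,"dz":0.02,"turn":0.0},
  {"dx":0.05,"dy":0.14,"dz":0.02,"turn":0.0},
  {"dx":0.05,"dy":0.14,"dz":0.02,"turn":0.0},
  {"dx":0.05,"dy":0.14,"dz":0.02,"turn":0.0},
  {"dx":0.05,"dy":0.14,"dz":0.0,"turn":0.0},
  {"dx":0.05,"dy":0.14,"dz":0.0,"turn":0.0},
  {"dx":0.05,"dy":0.14,"dz":0.0,"turn":0.0},
  {"dx":0.05,"dy":0.14,"dz":0.0,"turn":0.0},
  {"dx":0.05,"dy":0.14,"dz":0.0,"turn":0.0},
  {"dx":0.05,"dy":0.14,"dz":0.0,"turn":0.0},
  {"dx":0.05,"dy":0.14,"dz":0.0,"turn":0.0},
])

```text
time: 9.55
tool_pos: [0.5138, 0.3646, 0.0366]
tcp_rot: [-2.569, -1.808, -0.0]
wrist_force: [0.2, -0.6, 0.0]
width: 0.351
```

```bash
python3 v.py
```

```text
t 9.55 tcp ramp [52.4  0.5] z 0.0366 F [ 0.2 -0.6  0. ] 0.3512906021304456
top [[90.  29.9 77.8]]
side [[106.9 -27.9  75.5]
 [107.3  28.5  76.4]]
```

Call:
jog_arm([
  {"dx":0.0,"dy":0.0,"dz":0.0,"turn":0.0},
  {"dx":0.0,"dy":0.0,"dz":0.0,"turn":0.0},
  {"dx":0.0,"dy":0.0,"dz":0.0,"turn":0.0},
  {"dx":0.0,"dy":0.0,"dz":0.0,"turn":0.0},
  {"dx":0.0,"dy":0.0,"dz":0.0,"turn":0.0},
  {"dx":0.0,"dy":0.0,"dz":0.0,"turn":0.0},
])

```text
time: 10.15
tool_pos: [0.5137, 0.3643, 0.0366]
tcp_rot: [2.569, 1.808, 0.0]
wrist_force: [0.2, -0.1, 0.0]
width: 0.35
```

```bash
python3 v.py g
```

```text
t 10.15 tcp ramp [52.1  0.5] z 0.0366 F [ 0.22 -0.11  0.02] 0.3496524426461706
top [[89.9 30.  79.5]]
side [[106.6 -28.   76.1]
 [107.   28.4  76. ]]
```

View pics/g.png

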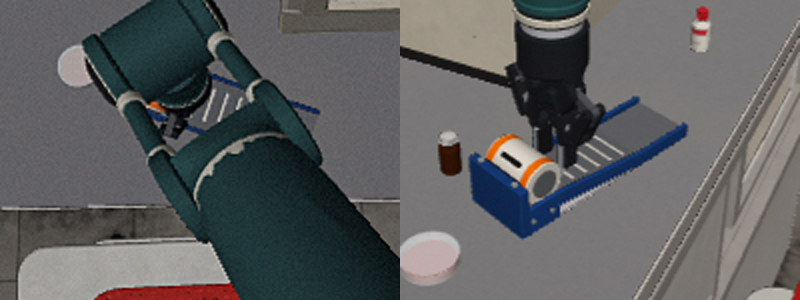

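Call:
jog_arm([
  {"dx":-0.2,"dy":-0.56,"dz":0.0,"turn":0.0},
  {"dx":-0.3,"dy":-0.85,"dz":0.0,"turn":0.0},
  {"dx":-0.3,"dy":-0.85,"dz":0.5,"turn":0.0},
  {"dx":-0.5,"dy":-1.4,"dz":2.0,"turn":0.0},
  {"dx":-0.5,"dy":-1.4,"dz":3.0,"turn":0.0},
  {"dx":-0.5,"dy":-2.0,"dz":3.0,"turn":0.0},
  {"dx":-0.5,"dy":-2.5,"dz":3.0,"turn":0.0},
  {"dx":-0.6,"dy":-3.0,"dz":2.0,"turn":0.0},
  {"dx":-0.6,"dy":-3.0,"dz":2.0,"turn":0.0},
  {"dx":-0.6,"dy":-3.0,"dz":0.0,"turn":0.0},
  {"dx":-0.6,"dy":-2.0,"dz":0.0,"turn":0.0},
  {"dx":0.0,"dy":0.0,"dz":0.0,"turn":0.0},
])

```text
time: 11.25
tool_pos: [0.46, 0.1549, 0.1922]
tcp_rot: [2.571, 1.804, -0.001]
wrist_force: [0.2, -0.7, -0.3]
width: 0.356
```

```bash
python3 v.py i
python3 - <<'E'
from h import *
p,d,i=grab("top"); w=world(d,i)
for nm,(u,v) in {"drop":(343,210),"vial":(205,157),"dish":(159,183)}.items(): print(nm,w[v,u].round(3))
E
```

```text
t 11.25 tcp ramp [-163.1  -19.6] z 0.1922 F [ 0.16 -0.66 -0.35] 0.35613089869496944
top [[ 99.6 -27.2  79. ]
 [ 99.2  28.6  77.8]]
side [[106.9 -28.1  75.8]
 [107.3  28.5  77.3]]
drop [0.471 0.01  0.06 ]
vial [0.632 0.392 0.05 ]
dish [0.566 0.529 0.017]
```

View pics/i.png

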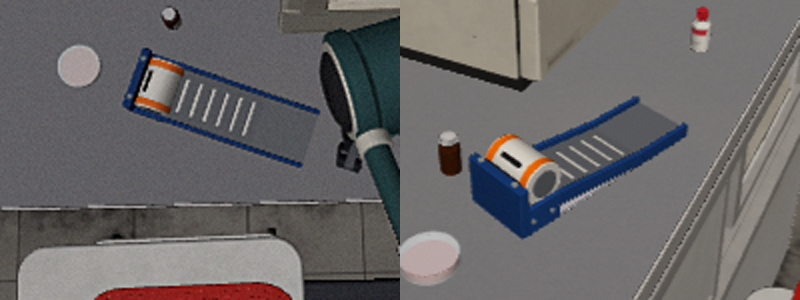

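The canister sits at ramp x ≈ 99.4 mm, y ≈ 0.7 mm, square and resting on the stop. The dropper, vial and dish haven't moved, so I'm handing in.

```bash
python3 -c "
from workcell import bot
print(bot.finish_job())"
```

```text
the job is handed in; nothing more can be done
None
```

I rolled the canister slowly up the ramp, at about 35 mm/s and slower near the top. Two spread fingertips pushed it over the crest, and it settled against the rubber stop. I then backed the gripper away and handed the job in at about 11 s of the 40 s allowed.

**Last checks (top camera):**
- **Canister position:** its centre is at ramp x ≈ 99.4 mm, y ≈ 0.7 mm. Its top is about 78 mm high, though the side camera put it at 76–77 mm, so the centre is near 52 mm.
- **Squareness:** it lies square to the ramp within about 0.01 rad, and it did not move between looks.
- **Other items:** the dropper, vial and dish are within 1 mm of where they started.

**What disagreed:**
- **Side camera:** its reading along the ramp was biased by about 8–10 mm. I corrected for this while pushing, when the arm blocked the top view.
- **First touch:** the fingers met the canister a little early on the level run-in, and it rolled ahead slowly at about 13 mm/s. From the slope on, the fingers stayed a steady 40 mm or so behind it. I judged contact from that spacing, because the wrist force reading was too noisy to confirm it.

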